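# Hasp and pin the spares case

## Task

Close up the blue spares case: press its lid shut, then swing the steel hasp on the lid over to the front and down over the loop until it lies flat against the case, and last take the red-handled pin from its grey holder and drop it through the loop in front of the hasp until its collar rests on the loop. Leave the multimeter, tape roll and solder reel where they are.

Things in the scene. Friction and masses are not known exactly. Their poses are not given: they have to be found in the camera images.
- case: Blue transit case with aluminium corners, fixed to the worktop, 130 deep (x) x 220 wide (y) x 115 mm high with the lid shut. Origin: centre of its underside; its x axis points from the front (robot side) to the back, y to the left, z up. Its front face is at x = -65 mm in this frame. The level top of the shut lid is at z = 115 mm.
- lid (a joint): Lid of the case, hinged along the back edge (hinge axis at x = +65, z = 100 mm in the case frame). 0 = shut, grows as the front rises (rad); starts part open. A stiff hinge: it stays where it is left; about 2 to 5 N downward near the front closes it.
- lid_right (a point): Point on the lid's upper face, 25 mm behind its front edge and 88 mm to the right (-y) of its middle, clear of the hasp; moves with the lid. A place to press the lid down.
- lid_left (a point): The same point 88 mm to the left (+y) of the middle.
- hasp (a joint): Steel hasp plate, 76 wide x 80 long x 3 mm, hinged on the lid's front top edge. 0 = hanging flat against the front of the case over the loop; 1.57 = pointing straight out to the front; 3.14 = standing square up from the lid; more = leaning back over the lid, as it starts. Stiff hinge (0.05 N m): it stays where it is left and is pushed with 1 to 2 N.
- hasp_hinge (a point): Middle of the hasp's hinge axis (axis along the case's y), on the lid: with the lid shut it is at x = -69, y = 0, z = 115 mm in the case frame; moves with the lid.
- hasp_end (a point): Middle of the free end of the hasp (red mark), 80 mm from its hinge. The slot in the middle, 34 mm wide, runs from 38 to 66 mm from the hinge (a fingertip can fall into it); on each side of it is a solid rail 21 mm wide, and from 2 to 38 mm the plate is solid.
- loop (a point): Where the pin's axis goes, level with the loop's upper side. The loop is a level U of 6 mm steel bar on the case's front, its opening 18 mm wide (case y). This point is 74 mm above the worktop, 28 mm in front of the case, 22 mm in front of the shut hasp and 11 mm behind the front bar's inner side.
- holder: Grey block, 56 x 56 x 62 mm high (feet to 88 mm long in x), fixed to the worktop, with an upright 14 mm hole in which the pin stands. Origin: centre of its underside.
- pin_grip (a point): On the axis of the upright retaining pin, in its red round grip (20 mm in diameter, from 20 mm below to 16 mm above this point). Below the grip a steel collar 30 mm in diameter, 5 mm thick, its underside 25 mm below this point; then a 10 mm shank, 58 mm long, with a tapered tip (83 mm below this point). z: up along the pin. About 80 g.
- multimeter: Yellow and black multimeter, 150 x 68 x 40 mm, loose; leave it alone. Origin: centre of underside.
- tape_roll: Roll of tan tape, 92 mm in diameter, 19 mm high, loose; leave it alone. Origin: centre of underside.
- solder_reel: Blue and white solder reel, 56 mm in diameter, 37 mm high, loose; leave it alone. Origin: centre of underside.
There are look-alikes about, which are no part of the job. What is shaped like the part that bears pin_grip but turquoise or yellow is not meant.

How it is judged:
On the way, in this order (a step that is already met when the one before it is completed fails the run):
1. the lid is shut (within 0.05 rad) (value of joint lid below 0.05 rad), for 0.2 s.
2. the hasp lies over the loop, flat against the case (within 0.12 rad), lid still shut (value of joint lid below 0.05 rad and value of joint hasp below 0.12 rad), for 0.2 s.
At the end, for the whole second after the job is handed in: The lid is shut (under 0.05 rad), the hasp is down over the loop (under 0.12 rad), and the pin hangs upright (within 0.25 rad) through the loop in front of the hasp, its collar resting on the loop (height within 6 mm, sideways within 10 mm, fore and aft within 12 mm), released (all of step 2 and x of pin_grip in the frame of loop between -0.012 and 0.012 m and y of pin_grip in the frame of loop between -0.01 and 0.01 m and z of pin_grip in the frame of loop between 0.019 and 0.031 m and angle between pin_grip's own z axis and vertical below 0.25 rad); the robot touches nothing.
It fails at once if the multimeter is moved by more than 20 mm (distance of multimeter from where it was at the start of the episode above 0.02 m).
It fails at once if the tape roll is moved by more than 20 mm (distance of tape_roll from where it was at the start of the episode above 0.02 m).
It fails at once if the solder reel is moved by more than 20 mm (distance of solder_reel from where it was at the start of the episode above 0.02 m).
It also fails if it takes over 58 s, if anything falls off the work surface, if the arm or the gripper's body presses on something with over 40 N, if the wrist force passes 120 N, or if a joint passes its speed limit or range.

## Robot

A 6-joint arm with a two-finger parallel gripper is mounted at the origin on a cart in front of the work surface, level with it; the furniture and walls round the work are solid. World frame = base frame: x ahead of the robot, y to its left, z up, the work surface at z = 0. Lengths are in m, angles in rad, forces in N, time in s.
With the tool pointing down it reaches from about 0.3 to 0.775 m from the base axis. Payload 14.6 kg.
Tool frame: the origin (TCP) lies midway between the tips of the shut fingers; the grasp point (between the pads) lies 19 mm behind it (ctrl.tcp_to_grasp is the z of the grasp point in the tool frame, in m); z points along the fingers, y is the line along which they close (so a half turn about z gives the same grasp; the last joint's range is limited). The gripper opens to 94 mm and grips with 3 to 60 N. Pads are 16 mm wide; open, the fingers measure 119 mm over their backs; the gripper's body (75 mm by 177 mm) begins 78 mm behind the grasp point.
Start: joints at [-1.218, 0.3, 1.521, -0, 1.321, -0.067], TCP at [0.224, -0.502, 0.183] pointing down, gripper open.
Joint ranges: [-3.03, 3.03], [-0.79, 2.21], [0.23, 2.52], [-1.04, 4.18], [0, 3.07], [-2.55, 2.55]. Speed limits (rad/s): [2.22, 2.22, 2.57, 3.14, 3.14, 3.14].

## Interface

Orientations are given as [roll, pitch, yaw] about the fixed x, y, z axes, in that order (R = Rz(yaw) Ry(pitch) Rx(roll)).
In Python, from station import monitor, camera, ctrl gives the robot as it stands.
- The arm moves only by the tool apply_moves, never from a script. Its argument "plan" is one flat list of numbers, 4 for each row, row after row: the shift along the tool's x, y, z in mm, then the turn about the tool's z in rad. In form: [dx, dy, dz, spin, dx, dy, dz, spin, ...]. A call has 1 to 20 rows; each row shifts and turns the commanded pose from where the row before left it, along the tool's axes as they then stand; what a row does not reach is not made up. A row lasts 1/10 s, in which the tool goes at most 50 mm and 8.59 degrees, less where a joint would pass 70% of its speed; a pose out of reach is approached as far as the arm can. A call is refused whole if a number of a shift passes 50 or a number of a turn 0.15, either way. A call with a gripper value outside its range is refused whole. "hand" is the gripper command: -1 is shut, 1 is fully open, values between are in proportion, set as the call begins (left out, the last holds). The fingers move at their own pace and stop on an object; "squeeze" is the grip in N (left out, the last holds). Time passes only in rows, so rows that do not move let the fingers close. It gives the time, the measured TCP pose, the force, the opening and the grip force at its end, in the units of the state.
- monitor.get_obs(): the state, without advancing time (a new reading comes with each control period).
- camera(name): name is "scene" or "top" or "wrist"; returns a dict with "image" (384x512x3 uint8, red, green, blue), "range_z" (384x512 float32, m along the optical axis (not along the pixel's ray), 0 where there is no reading), "mtx" (3x3 intrinsics, pixels), "rvec" (rotation vector, rad) and "tvec" (3), from world to camera coordinates, as OpenCV has them. Camera axes: x right, y down, z forward; pixel columns grow to the right and rows downward; lengths in m; the calibration is good to about 2 mm. A picture is of the moment at which its call begins.
- ctrl.hand_in(): hands the job in; it is judged then, once.
The state is a dict: "time_s": time; "qpos": joint angles; "joint_vel": joint speeds; "tau": joint torques, N m; "ee_pos": TCP position; "eef_rot": TCP orientation; "force": force on the tool from outside, world axes, zero at the start; "moment": the same for the moment, N m; "grip_width": finger opening in m; "grip_force": force on a finger pad.
Only numpy, scipy, OpenCV 4.12 (cv2) and the standard library are available. Lean on these libraries where they do the work, as an engineer would, in place of code of your own. Each camera call takes 0.05 s, during which the arm holds its last target. There are 200 camera calls.

## Working session

There is one attempt and no reset: what is moved stays moved. The work goes in short steps, Python scripts to look and compute and a tool call to move; the robot and the scene stay as the last step left them, time stands still between calls to the robot, and variables do not carry over. Pictures are saved under pics/ and viewed, at most 10 in all, crops included, and the job is handed in when it is done.

Besides the shell and the picture viewer there is one more tool, called after ">>>" as name(argument=value, ...) on one line, values as JSON. apply_moves: Moves the arm, as the interface text tells. Its arguments: {"type":"object","properties":{"plan":{"type":"array","items":{"type":"number"}},"hand":{"type":"number"},"squeeze":{"type":"number"}},"required":["plan"]}

```bash
mkdir -p pics
cat > h.py <<'E'
import numpy as np,cv2
from station import monitor,camera,ctrl
def cam(n):
    c=camera(n);R,_=cv2.Rodrigues(np.array(c["rvec"],float));c["R"]=R;c["t"]=np.array(c["tvec"],float).ravel();c["mtx"]=np.array(c["mtx"]);return c
def cloud(c):
    h,w=c["range_z"].shape;u,v=np.meshgrid(np.arange(w),np.arange(h));K=c["mtx"];z=c["range_z"]
    p=np.stack([(u-K[0,2])/K[0,0]*z,(v-K[1,2])/K[1,1]*z,z],-1)
    P=(p-c["t"])@c["R"];P[z==0]=np.nan;return P
def proj(c,p): 
    q=c["R"]@np.array(p)+c["t"];q=c["mtx"]@q;return q[:2]/q[2]
def save(n,im): cv2.imwrite("pics/"+n,np.ascontiguousarray(im[...,::-1]))
E
python3 - <<'E'
from h import *
a=cam("scene");b=cam("top")
save("a.png",np.vstack([a["image"][:300],b["image"][:300]]) if 0 else a["image"]);save("b.png",b["image"])
np.savez("s.npz",ai=a["image"],ap=cloud(a),bi=b["image"],bp=cloud(b))
for c in(a,b):print(-c["R"].T@c["t"],c["R"][2])
print(monitor.get_obs())
E
```

```text
[-0.04745904 -0.49331282  0.51955767] [ 0.66719009  0.58945767 -0.45540865]
[0.34180281 0.01569914 1.04800039] [ 0.19152571  0.01320198 -0.9813988 ]
{'time_s': 0.1, 'qpos': array([-1.21758824e+00,  3.00384812e-01,  1.52145930e+00, -8.70500697e-06,
        1.32072348e+00, -6.65784172e-02]), 'joint_vel': array([ 0.00193468,  0.00079212, -0.00142656, -0.00143631, -0.00032855,
       -0.00129533]), 'tau': array([-4.18286054e-04, -5.32650733e+01, -3.53285694e+01,  7.08905957e-02,
        2.34738778e-02, -6.66211849e-05]), 'ee_pos': array([ 0.22408405, -0.50201937,  0.1823852 ]), 'eef_rot': array([-3.14061932e+00, -5.64480891e-05,  4.19788632e-01]), 'force': array([0.23153029, 0.79254261, 0.13093507]), 'moment': array([-0.00113063, -0.00479031, -0.06317495]), 'grip_force': 0.0, 'grip_width': 0.09404681679351248}
```

View pics/a.png

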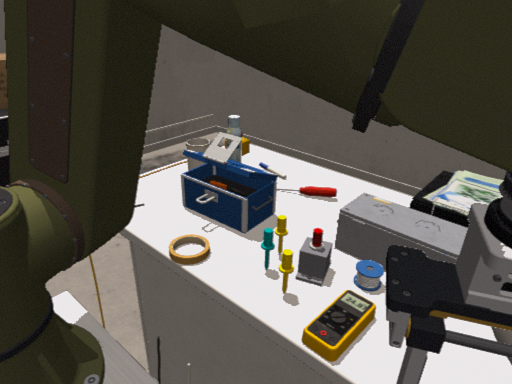

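View pics/b.png

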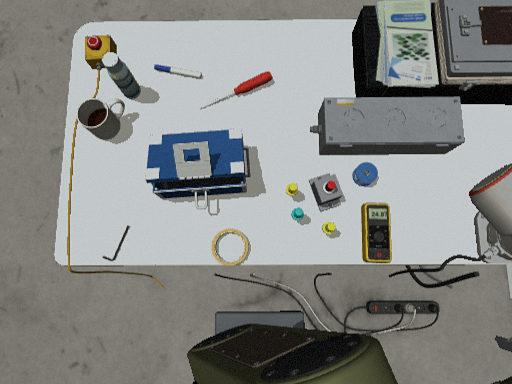

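The scene view shows the case at (230,190) with its lid part open and the hasp leaning back over it. The red pin in its holder is at (317,238).

Things that could be taken for the pin, by top pixel:
- red grip in grey holder (331,186): this fits the description and is my choice
- yellow (292,189) and (330,228)
- turquoise (298,214)
- red e-stop (95,43)
- screwdriver (250,85)

Run:
```python
from h import *
d=np.load("s.npz")
big=np.hstack([cv2.resize(d["bi"][115:225,130:280],None,fx=3,fy=3,interpolation=2),cv2.resize(d["bi"][150:260,270:350],None,fx=3,fy=3,interpolation=2)])
save("c.png",big)
for n in "ab":
    im=d[n+"i"];P=d[n+"p"];hsv=cv2.cvtColor(im,cv2.COLOR_RGB2HSV)
    red=((hsv[...,0]<6)|(hsv[...,0]>174))&(hsv[...,1]>150)&(hsv[...,2]>60)
    k,l,s,c=cv2.connectedComponentsWithStats(red.astype(np.uint8))
    for i in range(1,k):
        if s[i,4]>8:
            q=P[l==i];print(n,c[i].round(),s[i,4],np.nanmedian(q,0).round(4),np.nanmax(q,0).round(4),np.nanmin(q,0).round(4))
P=d["bp"];im=d["bi"]
for u,v in [(232,148),(160,148),(155,178),(236,178),(193,143),(193,168),(180,155),(207,155),(193,175),(207,205),(214,212),(213,195),(198,207),(152,190),(245,190),(318,178),(326,205),(340,195)]:print((u,v),P[v,u].round(4),im[v,u])
# blue lid/case
hsv=cv2.cvtColor(im,cv2.COLOR_RGB2HSV);m=(hsv[...,0]>100)&(hsv[...,0]<125)&(hsv[...,1]>120)
m[:120]=0;m[215:]=0;m[:,:140]=0;m[:,255:]=0
q=P[m];q=q[~np.isnan(q[:,0])];print(len(q),q.min(0),q.max(0),np.histogram(q[:,2],12))
```

```text
a [318. 191.] 268 [0.8255 0.0141 0.0226] [0.8517 0.0676 0.0363] [ 0.8036 -0.0304  0.0079]
a [318. 231.] 50 [ 0.5297 -0.1662  0.1025] [ 0.5404 -0.1567  0.1045] [ 0.5243 -0.1734  0.097 ]
a [317. 240.] 16 [ 0.5275 -0.1683  0.0849] [ 0.5318 -0.1627  0.0878] [ 0.5256 -0.1731  0.0784]
a [316. 245.] 18 [ 0.5273 -0.1694  0.0728] [ 0.5329 -0.1612  0.0754] [ 0.525  -0.1739  0.0688]
a [323. 333.] 29 [ 0.3741 -0.2858  0.0321] [ 0.3795 -0.2811  0.0341] [ 0.3693 -0.2914  0.0296]
b [95. 44.] 49 [0.9122 0.4268 0.0784] [0.9334 0.4515 0.0838] [0.9049 0.417  0.0713]
b [92. 41.] 37 [0.9231 0.4365 0.0818] [0.9319 0.4458 0.0856] [0.9159 0.4272 0.0788]
b [253.  83.] 329 [0.8278 0.0162 0.0275] [0.8562 0.07   0.0375] [ 0.8025 -0.0296  0.0122]
b [500. 177.] 51 [ 0.5316 -0.5144  0.1789] [ 0.5493 -0.4925  0.1848] [ 0.5155 -0.5377  0.1634]
b [331. 185.] 52 [ 0.5325 -0.1632  0.1021] [ 0.5413 -0.1544  0.1054] [ 0.5249 -0.1713  0.0939]
b [475. 192.] 12 [ 0.5067 -0.4807  0.1343] [ 0.5107 -0.4783  0.1419] [ 0.5052 -0.4834  0.1202]
b [379. 254.] 12 [ 0.3726 -0.2851  0.03  ] [ 0.3762 -0.2824  0.0347] [ 0.3689 -0.29    
[... 614 characters left out ...]
3 205]
(213, 195) [ 5.282e-01  1.247e-01 -5.000e-04] [110 113 109]
(198, 207) [0.4858 0.1527 0.0738] [177 182 179]
(152, 190) [ 0.5429  0.2854 -0.0032] [171 174 173]
(245, 190) [0.5339 0.0404 0.0366] [52 55 55]
(318, 178) [ 0.5693 -0.148   0.0105] [63 65 70]
(326, 205) [ 0.499  -0.1664  0.0077] [77 77 79]
(340, 195) [ 0.5146 -0.1912  0.0654] [114 114 116]
3273 [0.52107832 0.03973478 0.00319308] [0.66347329 0.27185825 0.20695891] (array([  75,   83,   85,  158,   35,  139,  350,  916, 1020,  407,    0,
          5]), array([0.00319308, 0.02017357, 0.03715406, 0.05413454, 0.07111503,
       0.08809551, 0.105076  , 0.12205648, 0.13903697, 0.15601746,
       0.17299794, 0.18997843, 0.20695891]))
```

View pics/c.png

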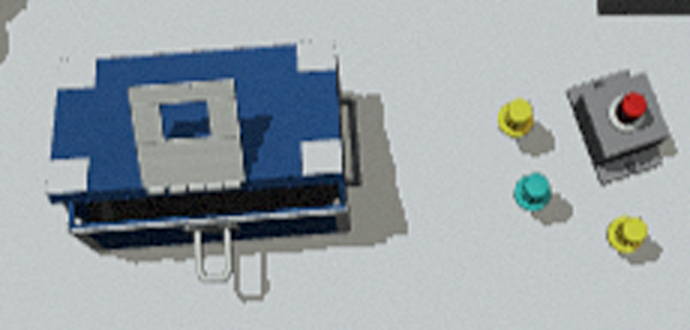

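The crop shows the red grip in the grey holder, with the yellow and turquoise look-alikes beside it. The loop juts out of the case front near top pixel (201,203).

Run:
```python
from h import *
d=np.load("s.npz")
P=d["bp"];im=d["bi"]
hsv=cv2.cvtColor(im,cv2.COLOR_RGB2HSV)
def plane(q):
    c=q.mean(0);n=np.linalg.svd(q-c)[2][2];n*=np.sign(n[2]);r=(q-c)@n
    q=q[abs(r)<.004];c=q.mean(0);n=np.linalg.svd(q-c)[2][2];n*=np.sign(n[2]);return c,n,np.std((q-c)@n)
reg=np.zeros(im.shape[:2],bool);reg[128:215,140:255]=1
m=reg&(hsv[...,0]>100)&(hsv[...,0]<125)&(hsv[...,1]>120)&(P[...,2]>.1)&(hsv[...,2]>100)
q=P[m];c,n,s=plane(q);print("lid",len(q),c,n,s)
tilt=np.arccos(n[2]);yaw=np.arctan2(-n[1],-n[0]);print("tilt",tilt,"yaw",yaw)
m=reg&(hsv[...,1]<60)&(P[...,2]>.17);q=P[m];c2,n2,s=plane(q);print("hasp",len(q),c2,n2,s,q.max(0),q.min(0))
# loop
m=reg&(abs(P[...,2]-.072)<.008)&(P[...,0]<.525)
v,u=np.nonzero(m);q=P[m];print("loop",len(q));
for i in range(0,len(q)):print(u[i],v[i],q[i].round(3),end=";")
# rim
print()
m=reg&(abs(P[...,2]-.1)<.01)&(P[...,0]<.56)
v,u=np.nonzero(m);q=P[m];f=np.polyfit(q[:,1],q[:,0],1);print("rim",len(q),f,q[:,1].min(),q[:,1].max(),np.std(q[:,0]-np.polyval(f,q[:,1])))
# lid extents along yaw
cc,ss=np.cos(yaw),np.sin(yaw)
m=reg&(P[...,2]>.11);q=P[m];y=q@[-ss,cc,0];print("lid y'",np.percentile(y,[0,1,99,100]),"x'",np.percentile(q@[cc,ss,0],[0,1,99,100]))
# side view front face
P=d["ap"];hsv=cv2.cvtColor(d["ai"],cv2.COLOR_RGB2HSV)
m=(P[...,0]<.58)&(P[...,0]>.45)&(P[...,1]>0.03)&(P[...,1]<.28)&(P[...,2]>.02)&(P[...,2]<.06)&(hsv[...,0]>100)&(hsv[...,0]<125)&(hsv[...,1]>120)
q=P[m];c,n,s=plane(q);print("front",len(q),c,n,s)
m=(P[...,0]<.515)&(P[...,0]>.45)&(P[...,1]>0.03)&(P[...,1]<.28)&(P[...,2]>.06)&(P[...,2]<.085)
q=P[m];print("loopA",q.round(3).tolist())
```

```text
lid 2316 [0.60856877 0.15327273 0.13704158] [0.3843833  0.02600309 0.9228073 ] 0.0012404772281419205
tilt 0.39549153920287183 yaw -3.0740467143449313
hasp 959 [0.57275687 0.15142465 0.19091726] [-0.57317827 -0.03962524  0.81847206] 0.00142826791719026 [0.60731205 0.19046319 0.21628444] [0.53578244 0.11181652 0.17004568]
loop 133
176 191 [0.524 0.206 0.08 ];177 191 [0.524 0.204 0.079];178 191 [0.525 0.201 0.077];180 191 [0.524 0.196 0.079];192 191 [0.525 0.168 0.075];194 191 [0.525 0.163 0.075];196 191 [0.525 0.158 0.076];205 191 [0.525 0.136 0.075];206 191 [0.525 0.134 0.075];164 192 [0.522 0.235 0.08 ];165 192 [0.522 0.233 0.079];166 192 [0.522 0.231 0.077];167 192 [0.523 0.229 0.073];168 192 [0.523 0.227 0.073];169 192 [0.523 0.224 0.075];170 192 [0.523 0.222 0.074];171 192 [0.523 0.22  0.071];172 192 [0.523 0.217 0.072];173 192 [0.523 0.215 0.072];174 192 [0.524 0.213 0.07 ];175 192 [0.524 0.21  0.069];176 192 [0.524 0.208 0.068];177 192 [0.525 0.206 0.064];178 192 [0.524 0.203 0.067];179 192 [0.525 0.201 0.065];195 192 [0.522 0.161 0.075];196 192 [0.522 0.158 0.075];205 192 [0.52
[... 3885 characters left out ...]
, [0.485, 0.148, 0.074], [0.488, 0.147, 0.074], [0.499, 0.134, 0.075], [0.499, 0.131, 0.076], [0.503, 0.132, 0.074], [0.505, 0.13, 0.074], [0.511, 0.133, 0.07], [0.483, 0.15, 0.072], [0.485, 0.148, 0.072], [0.483, 0.142, 0.075], [0.484, 0.14, 0.075], [0.488, 0.14, 0.074], [0.489, 0.138, 0.074], [0.491, 0.137, 0.074], [0.491, 0.133, 0.075], [0.495, 0.133, 0.074], [0.497, 0.132, 0.074], [0.5, 0.131, 0.073], [0.502, 0.13, 0.072], [0.485, 0.144, 0.071], [0.484, 0.14, 0.073], [0.485, 0.137, 0.073], [0.487, 0.135, 0.073], [0.488, 0.133, 0.073], [0.491, 0.132, 0.073], [0.491, 0.13, 0.074], [0.497, 0.132, 0.07], [0.484, 0.136, 0.072], [0.488, 0.136, 0.07], [0.489, 0.134, 0.07], [0.491, 0.132, 0.07]]
```

>>> apply_moves(plan=[0,0,-40,0.12,0,0,-40,0.12,0,0,-30,0.115,23.6,-33.8,0,0,23.6,-33.8,0,0,23.6,-33.8,0,0,23.6,-33.8,0,0,23.6,-33.8,0,0,23.6,-33.8,0,0,23.6,-33.8,0,0,23.6,-33.8,0,0,23.6,-33.8,0,0,23.6,-33.8,0,0,23.6,-33.8,0,0,23.6,-33.8,0,0,23.6,-33.8,0,0,23.6,-33.8,0,0,23.6,-33.8,0,0,23.6,-33.8,0,0], hand=-1, squeeze=20)

```text
time_s: 2.0
ee_pos: [0.5665, 0.0635, 0.2925]
eef_rot: [3.142, 0.0, 0.065]
force: [1.0, -0.2, 0.2]
grip_width: -0.0001
grip_force: 0.0
```

>>> apply_moves(plan=[0,0,25,0,0,0,35,0,0,0,35,0,0,0,25,0,0,0,8,0,0,0,8,0,0,0,6,0,0,0,6,0,0,0,6,0,0,0,6,0,0,0,6,0,0,0,4,0,0,0,4,0,0,0,0,0])

```text
time_s: 3.4
ee_pos: [0.5658, 0.0618, 0.1183]
eef_rot: [-3.142, 0.001, 0.065]
force: [-0.3, 0.2, 0.2]
grip_width: 0.0005
grip_force: 0.1
```

>>> apply_moves(plan=[0,0,2,0,0,0,2,0,0,0,1,0,0,0,0,0])

```text
time_s: 3.8
ee_pos: [0.5659, 0.0619, 0.1137]
eef_rot: [-3.142, 0.0, 0.065]
force: [-0.6, -0.6, 1.4]
grip_width: 0.0002
grip_force: 0.5
```

>>> apply_moves(plan=[0,0,1.5,0,0,0,1.5,0,0,0,0,0,0,0,0,0])

```text
time_s: 4.2
ee_pos: [0.5659, 0.0619, 0.1107]
eef_rot: [-3.142, 0.0, 0.065]
force: [-0.4, -0.5, 0.3]
grip_width: 0.0006
grip_force: 0.2
```

```bash
cat > m.py <<'E'
from h import *
import sys
def run(tag):
    b=cam("top");P=cloud(b);im=b["image"];np.savez("s2.npz",bi=im,bp=P)
    a=cam("scene");
    save(tag,np.hstack([cv2.resize(im[115:225,130:280],None,fx=2.6,fy=2.6),cv2.resize(a["image"][120:240,160:290],(310,286))]))
    hsv=cv2.cvtColor(im,cv2.COLOR_RGB2HSV);reg=np.zeros(im.shape[:2],bool);reg[120:215,140:255]=1
    ex=np.array([.998,.065,0]);ey=np.array([-.065,.998,0]);o=np.array([.593,.1525,0])
    Q=np.stack([(P-o)@ex,(P-o)@ey,P[...,2]],-1)
    q=Q[reg&(abs(Q[...,1]-75)<1e9)&(Q[...,1]>.05)&(Q[...,1]<.1)&(abs(Q[...,0])<.06)&(Q[...,2]>.09)]
    f=np.polyfit(q[:,0],q[:,2],1);print("lid left: z=%.4f slope %.4f n=%d"%(f[1],f[0],len(q)))
    q=Q[reg&(abs(Q[...,1])<.04)&(hsv[...,1]<60)&(Q[...,2]>.121)];print("hasp",len(q),*( [q.min(0).round(4),q.max(0).round(4)] if len(q) else []))
    return Q,im
if __name__=="__main__":run(sys.argv[1])
E
python3 m.py d.png
```

```text
lid left: z=0.1263 slope -0.1677 n=1008
hasp 420 [-0.1805 -0.04    0.1254] [-0.0013  0.0381  0.5011]
```

View pics/d.png

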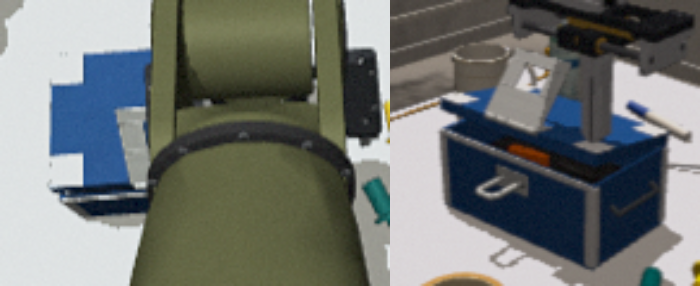

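The finger rests on the right of the lid at crop pixel (597,140), but the lid still looks about 0.17 rad open, which disagrees with the TCP height. I'll measure again.

Run:
```python
import m
from h import *
Q,im=m.run("e.png");o=monitor.get_obs();print(o["time_s"],o["ee_pos"],o["force"])
for y in(.06,.08,.1):
  for x in(-.06,-.04,-.02,0,.02,.04,.06):
    k=(abs(Q[...,0]-x)<.004)&(abs(Q[...,1]-y)<.008)&(Q[...,2]>.09);print(round(float(np.median(Q[k][:,2])),4) if k.any() else None,end=" ")
  print()
print(proj(cam("top"),o["ee_pos"]),proj(cam("scene"),o["ee_pos"]))
```

```text
lid left: z=0.1261 slope -0.1644 n=1005
hasp 426 [-0.1806 -0.04    0.1238] [-0.0023  0.0389  0.5014]
4.4 [0.56596821 0.06189385 0.11077558] [-0.29520624  0.6830535  -0.52586036]
0.1325 0.1322 0.1289 0.1262 0.1222 0.119 0.1161 
0.1325 0.1341 0.1299 0.1264 0.123 0.1197 0.1166 
0.1302 0.1332 0.1293 0.1261 0.1225 0.1205 0.1158 
[235.0697309  170.77570202] [246.22454848 187.19282029]
```

Run:
```python
from h import *
a=cam("scene");P=cloud(a);save("f.png",cv2.resize(a["image"][105:235,170:300],None,fx=4.5,fy=4.5,interpolation=2))
for v in range(150,200,4):print(v,[P[v,u].round(3).tolist() for u in (240,246,252)])
```

```text
150 [[0.557, 0.075, 0.206], [0.557, 0.056, 0.211], [0.57, 0.049, 0.209]]
154 [[0.557, 0.075, 0.196], [0.558, 0.057, 0.2], [0.571, 0.05, 0.199]]
158 [[0.556, 0.074, 0.186], [0.557, 0.056, 0.191], [0.573, 0.051, 0.188]]
162 [[0.557, 0.074, 0.176], [0.557, 0.056, 0.181], [0.572, 0.05, 0.178]]
166 [[0.555, 0.073, 0.166], [0.557, 0.056, 0.171], [0.572, 0.05, 0.168]]
170 [[0.555, 0.072, 0.157], [nan, nan, nan], [0.572, 0.05, 0.158]]
174 [[0.557, 0.074, 0.145], [0.557, 0.055, 0.151], [0.573, 0.05, 0.147]]
178 [[0.558, 0.076, 0.133], [0.558, 0.056, 0.14], [nan, nan, nan]]
182 [[0.538, 0.056, 0.136], [0.547, 0.046, 0.136], [0.564, 0.042, 0.132]]
186 [[0.537, 0.056, 0.126], [0.54, 0.039, 0.131], [0.562, 0.04, 0.123]]
190 [[0.601, 0.115, 0.072], [0.631, 0.122, 0.058], [0.642, 0.11, 0.059]]
194 [[0.594, 0.109, 0.065], [0.614, 0.106, 0.058], [0.563, 0.041, 0.101]]
198 [[0.535, 0.053, 0.096], [0.54, 0.039, 0.1], [0.562, 0.039, 0.091]]
```

View pics/f.png

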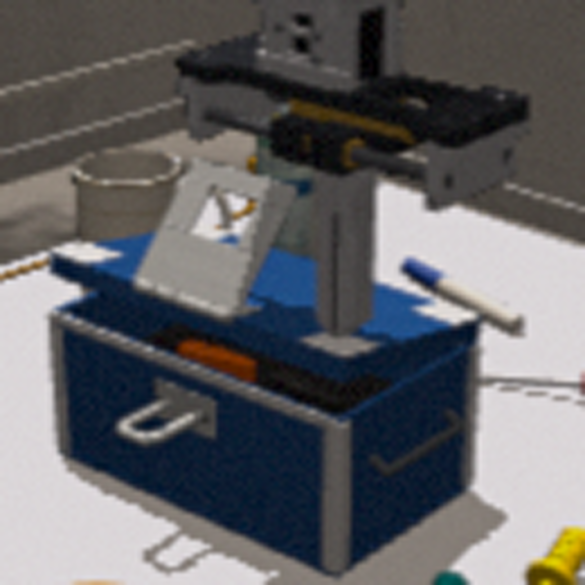

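The finger tip visibly sits on the lid surface at z≈0.131, about 20 mm above the reported TCP. I'll keep pressing and watch the force.

>>> apply_moves(plan=[0,0,3,0,0,0,3,0,0,0,3,0,0,0,3,0,0,0,0,0])

```text
time_s: 5.05
ee_pos: [0.5658, 0.0619, 0.0983]
eef_rot: [-3.142, 0.001, 0.065]
force: [0.7, -0.7, 0.4]
grip_width: 0.0004
grip_force: 0.0
```

```bash
python3 m.py g.png; python3 -c "
from h import *
P=cloud(cam('scene'))
for v in range(174,200,3):print(v,P[v,246].round(3))
print(monitor.get_obs()['qpos'])"
```

```text
lid left: z=0.1185 slope -0.0529 n=1032
hasp 394 [-0.1797 -0.0399  0.122 ] [-0.0012  0.0379  0.4945]
174 [0.557 0.055 0.151]
177 [0.556 0.054 0.144]
180 [0.558 0.056 0.135]
183 [0.558 0.056 0.127]
186 [0.554 0.051 0.122]
189 [0.541 0.04  0.122]
192 [0.538 0.037 0.117]
195 [0.54  0.039 0.107]
198 [0.54  0.039 0.099]
[4.45640917e-02 4.23039672e-01 1.55807550e+00 2.89250928e-05
 1.16036658e+00 1.55058888e+00]
```

>>> apply_moves(plan=[0,0,2,0,0,0,2,0,0,0,1,0,0,0,0,0,0,0,0,0])

```text
time_s: 5.7
ee_pos: [0.566, 0.0619, 0.0938]
eef_rot: [-3.142, -0.0, 0.065]
force: [0.2, -0.2, -0.6]
grip_width: 0.0005
grip_force: 0.0
```

```bash
python3 m.py g.png
```

```text
lid left: z=0.1158 slope -0.0092 n=1041
hasp 348 [-0.1807 -0.0398  0.1234] [-0.0034  0.0379  0.492 ]
```

>>> apply_moves(plan=[0,0,1.5,0,0,0,1,0,0,0,0,0,0,0,0,0])

```text
time_s: 6.2
ee_pos: [0.5661, 0.0619, 0.0925]
eef_rot: [3.142, -0.001, 0.065]
force: [-5.9, -0.1, 12.5]
grip_width: 0.0005
grip_force: 6.4
```

>>> apply_moves(plan=[0,0,-20,0,0,0,-40,0,0,0,-45,0,19,-15,0,0,19,-25,0,0,0,-25,0,0,0,-23.7,0,0,0,0,0,0,0,0,0,0], hand=-0.1)

```text
time_s: 7.1
ee_pos: [0.5981, 0.1528, 0.1961]
eef_rot: [3.141, 0.0, 0.066]
force: [0.7, -0.8, -0.4]
grip_width: 0.0426
grip_force: 0.0
```

Run:
```python
from h import *
b=cam("top");a=cam("scene");P=cloud(a)
save("i.png",np.hstack([cv2.resize(a["image"][90:230,160:290],None,fx=3,fy=3),cv2.resize(b["image"][100:240,140:270],None,fx=3,fy=3)]))
ex=np.array([.998,.065,0]);ey=np.array([-.065,.998,0]);o=np.array([.593,.1525,0])
Q=np.stack([(P-o)@ex,(P-o)@ey,P[...,2]],-1);hsv=cv2.cvtColor(a["image"],cv2.COLOR_RGB2HSV)
k=(abs(Q[...,1])<.042)&(Q[...,0]<-.0)&(Q[...,0]>-.08)&(Q[...,2]>.122)&(Q[...,2]<.19)&(hsv[...,1]<60)
q=Q[k];print(len(q),q.min(0),q.max(0));i=(q[:,1]>-.2);print(np.polyfit(q[:,2],q[:,0],1),(q[:,1].min()+q[:,1].max())/2)
```

```text
596 [-0.06770671 -0.0402073   0.12212306] [-0.0246377   0.03773584  0.18545431]
[ 0.61300218 -0.14086626] -0.0012357294755104935
```

View pics/i.png

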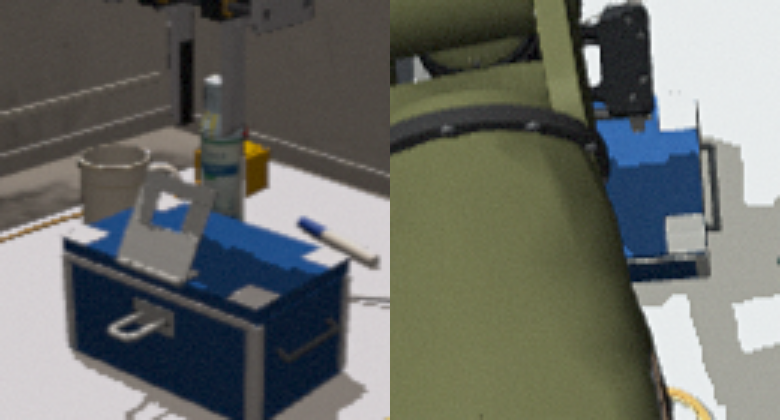

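>>> apply_moves(plan=[0,0,34,0,0,0,33.5,0,-12,0,0,0,-12,0,0,0,-12,0,0,0,-12,0,0,0,-12,0,0,0,-4,0,0,0,-8.5,0,2.5,0,-8.5,0,2.5,0,0,0,0,0])

```text
time_s: 8.3
ee_pos: [0.5164, 0.1474, 0.1234]
eef_rot: [3.142, 0.001, 0.065]
force: [0.1, 0.2, -0.2]
grip_width: 0.0423
grip_force: 0.0
```

Run:
```python
from h import *
a=cam("scene")
save("j.png",cv2.resize(a["image"][90:230,160:290],None,fx=4,fy=4))
```

```text
(no output)
```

View pics/j.png

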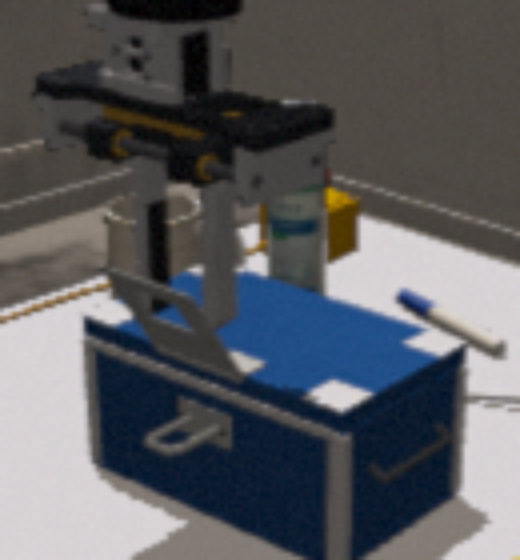

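The hasp, at about (180,320) in the crop, now leans forward past vertical, with the two fingers behind its rails. I'll continue the arc.

>>> apply_moves(plan=[-6.5,0,6,0,-6.5,0,6,0,-6.5,0,8,0,-6.5,0,8,0,-2.2,0,8.5,0,-2.2,0,8.5,0,5.7,0,6.5,0,5.7,0,6.5,0,0,0,0,0])

```text
time_s: 9.25
ee_pos: [0.4988, 0.1463, 0.0648]
eef_rot: [3.141, 0.001, 0.065]
force: [0.2, -0.1, 0.9]
grip_width: 0.0427
grip_force: 0.0
```

>>> apply_moves(plan=[5,0,1.5,0,5,0,1.5,0,5,0,1.5,0,0,0,0,0])

```text
time_s: 9.65
ee_pos: [0.5132, 0.1474, 0.0613]
eef_rot: [3.142, 0.002, 0.065]
force: [-4.8, -0.9, 2.0]
grip_width: 0.0423
grip_force: 2.8
```

Run:
```python
from h import *
a=cam("scene")
save("k.png",cv2.resize(a["image"][90:230,160:290],None,fx=4,fy=4))
```

```text
(no output)
```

View pics/k.png

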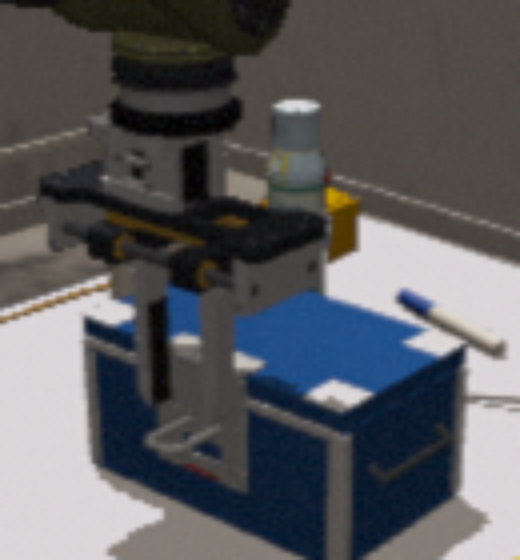

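The hasp is down over the loop, with its red mark at (200,470). I'll press a little more, retreat and measure.

>>> apply_moves(plan=[2,0,0,0,1.5,0,0,0,0,0,0,0,0,0,0,0])

```text
time_s: 10.1
ee_pos: [0.5134, 0.1474, 0.0611]
eef_rot: [3.141, 0.009, 0.066]
force: [-31.7, -3.7, 19.0]
grip_width: 0.0422
grip_force: 15.8
```

>>> apply_moves(plan=[-15,0,0,0,-20,0,-10,0,0,0,-40,0,0,0,-50,0,0,0,-40,0,0,0,0,0])

```text
time_s: 10.7
ee_pos: [0.4844, 0.1458, 0.2071]
eef_rot: [-3.14, -0.01, 0.065]
force: [0.3, 0.1, -0.5]
grip_width: 0.0424
grip_force: 0.0
```

Run:
```python
from h import *
a=cam("scene");P=cloud(a)
ex=np.array([.998,.065,0]);ey=np.array([-.065,.998,0]);o=np.array([.593,.1525,0])
Q=np.stack([(P-o)@ex,(P-o)@ey,P[...,2]],-1);hsv=cv2.cvtColor(a["image"],cv2.COLOR_RGB2HSV)
for lo,hi in((-.038,-.018),(.018,.038)):
  k=(Q[...,1]>lo)&(Q[...,1]<hi)&(Q[...,0]<-.055)&(Q[...,0]>-.1)&(Q[...,2]>.04)&(Q[...,2]<.112)&(hsv[...,1]<80)
  q=Q[k];print(len(q),np.polyfit(q[:,2],q[:,0],1),q.min(0),q.max(0))
# loop front bar / sides
k=(abs(Q[...,1])<.02)&(Q[...,0]<-.078)&(Q[...,0]>-.12)&(abs(Q[...,2]-.074)<.005);q=Q[k];print(len(q),q.min(0),q.max(0))
# pin now
hsv=cv2.cvtColor(a["image"],cv2.COLOR_RGB2HSV);k=((hsv[...,0]<6)|(hsv[...,0]>174))&(hsv[...,1]>150)&(abs(P[...,0]-.53)<.03)&(abs(P[...,1]+.164)<.03)
q=P[k];print(q.min(0),q.max(0)); print(cam("wrist")["R"],cam("wrist")["t"])
```

```text
162 [ 0.00521545 -0.06989292] [-0.07183457 -0.03795737  0.04005   ] [-0.06346496 -0.01817171  0.11198711]
104 [-0.00114095 -0.06977583] [-0.07308747  0.01845072  0.04073483] [-0.06354964  0.03737026  0.11186816]
57 [-0.11180095 -0.01653196  0.06951266] [-0.07836562  0.01303284  0.07610365]
[ 0.52252004 -0.17453406  0.06922633] [ 0.54063005 -0.15607982  0.10453848]
[[ 6.45669742e-02 -9.97913093e-01 -7.51858651e-04]
 [-9.65497303e-01 -6.26600465e-02  2.52762095e-01]
 [-2.52281715e-01 -1.55941662e-02 -9.67528169e-01]] [0.11393822 0.44355956 0.53540742]
```

The hasp is flat and the lid is shut. Next I'll go above the pin.

>>> apply_moves(plan=[3.5,20,0,0,3.5,35,0,0,3.5,44,0,0,3.5,46,0,0,3.5,46,0,0,3.5,46,0,0,3.5,40,0,0,3.3,35,0,0,0,0,0,0], hand=0.2)

```text
time_s: 11.75
ee_pos: [0.5293, -0.1676, 0.199]
eef_rot: [-3.141, 0.003, 0.061]
force: [0.4, -0.0, -0.6]
grip_width: 0.056
grip_force: 0.0
```

Run:
```python
from h import *
w=cam("wrist");P=cloud(w);a=w["image"];o=monitor.get_obs();print(o["ee_pos"])
hsv=cv2.cvtColor(a,cv2.COLOR_RGB2HSV);k=((hsv[...,0]<6)|(hsv[...,0]>174))&(hsv[...,1]>150)
n,l,s,c=cv2.connectedComponentsWithStats(k.astype(np.uint8))
for i in range(1,n):
  if s[i,4]>60:
    q=P[l==i];t=q[q[:,2]>np.nanmax(q[:,2])-.004];print(c[i],s[i],np.nanmin(q,0),np.nanmax(q,0),"top",np.median(t,0),(t.min(0)+t.max(0))/2)
b=cv2.resize(a,None,fx=.75,fy=.75);sc=cam("scene")["image"][190:300,240:350];save("l.png",np.hstack([b,cv2.resize(sc,(288,288))]))
```

```text
[ 0.52926783 -0.16569681  0.19918064]
[253.19155844 175.79220779] [244 166  19  20 308] [ 0.52813239 -0.17370812  0.0948824 ] [ 0.54574902 -0.1562201   0.10508888] top [ 0.53676831 -0.16509038  0.10306715] [ 0.53694071 -0.16496411  0.10308999]
```

View pics/l.png

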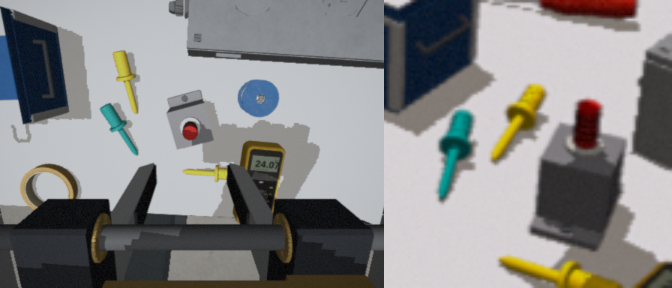

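The wrist view shows the red grip at (190,130) between the fingers, with the look-alikes well clear. I'll descend.

>>> apply_moves(plan=[5,-1,20,0,0,0,30,0,0,0,30,0,0,0,25,0,0,0,20,0,0,0,12,0,0,0,9.5,0,0,0,0,0,0,0,0,0])

```text
time_s: 12.75
ee_pos: [0.5351, -0.1628, 0.0555]
eef_rot: [3.141, -0.001, 0.065]
force: [-0.2, -0.4, -0.2]
grip_width: 0.0562
grip_force: 0.0
```

Run:
```python
from h import *
w=cam("scene");P=cloud(w);print(monitor.get_obs()["ee_pos"])
save("n.png",np.hstack([cv2.resize(w["image"][170:300,250:380],(570,570),interpolation=2)]))
```

```text
[ 0.53521118 -0.16293759  0.05573938]
```

View pics/n.png

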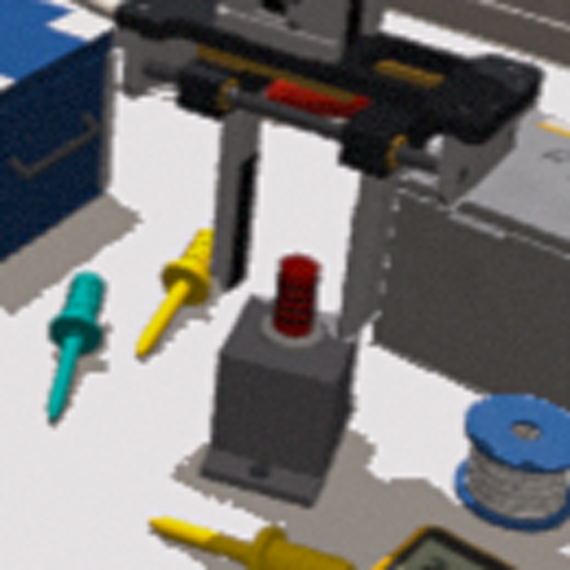

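The tips straddle the red grip just above the collar, at about (295,300). I've now used all 10 picture views, so I'll go on by numbers. Closing.

>>> apply_moves(plan=[0,0,0,0,0,0,0,0,0,0,0,0,0,0,0,0,0,0,0,0,0,0,0,0,0,0,0,0,0,0,0,0], hand=-1, squeeze=25)

```text
time_s: 13.6
ee_pos: [0.5348, -0.163, 0.0549]
eef_rot: [3.142, -0.0, 0.065]
force: [-0.3, -0.2, 1.8]
grip_width: 0.0195
grip_force: 25.0
```

>>> apply_moves(plan=[0,0,-8,0,0,0,-15,0,0,0,-22,0,0,0,-25,0,0,0,-25,0,0,0,-20,0,0,0,-15,0,0,0,0,0,0,0,0,0])

```text
time_s: 14.5
ee_pos: [0.5346, -0.1628, 0.1846]
eef_rot: [-3.141, 0.0, 0.065]
force: [0.4, 0.3, -1.3]
grip_width: 0.0192
grip_force: 25.0
```

```bash
cat > pin.py <<'E'
from h import *
o=monitor.get_obs();e=o["ee_pos"];print(e,o["grip_width"])
for n in("scene","wrist","top"):
    w=cam(n);P=cloud(w);hsv=cv2.cvtColor(w["image"],cv2.COLOR_RGB2HSV)
    near=np.hypot(P[...,0]-e[0],P[...,1]-e[1])<.03
    k=near&((hsv[...,0]<6)|(hsv[...,0]>174))&(hsv[...,1]>130)
    q=P[k]
    if len(q)>5:print(n,"red",len(q),q.min(0).round(4),q.max(0).round(4),q.mean(0).round(4))
    k=near&(hsv[...,1]<80)&(P[...,2]<e[2]+.01)&(P[...,2]>e[2]-.085)
    for z in np.arange(e[2]-.08,e[2]+.012,.008):
        q=P[k&(abs(P[...,2]-z)<.004)]
        if len(q)>2:print(n,"z%.3f"%z,len(q),q.mean(0).round(4),np.ptp(q,0).round(4))
E
python3 pin.py
```

```text
[ 0.53455684 -0.16279062  0.18455063] 0.01921488685890631
scene red 155 [ 0.5199 -0.1736  0.1982] [ 0.5379 -0.1418  0.3734] [ 0.5279 -0.1632  0.2213]
scene z0.137 5 [ 0.5333 -0.1632  0.1373] [0.0047 0.0022 0.0039]
scene z0.145 18 [ 0.5321 -0.1636  0.1448] [0.0059 0.0102 0.0073]
scene z0.153 17 [ 0.5315 -0.1645  0.153 ] [0.0078 0.0073 0.0074]
scene z0.161 18 [ 0.5322 -0.1642  0.1606] [0.0057 0.0082 0.0071]
scene z0.169 19 [ 0.5323 -0.1636  0.1685] [0.0085 0.0093 0.0072]
scene z0.177 17 [ 0.5321 -0.1643  0.1764] [0.0069 0.0087 0.0074]
scene z0.185 16 [ 0.5317 -0.1639  0.1836] [0.0055 0.0086 0.0059]
scene z0.193 13 [ 0.525  -0.1685  0.1936] [0.0131 0.0226 0.0021]
wrist red 1366 [ 0.527  -0.1731  0.1993] [ 0.5533 -0.1518  0.325 ] [ 0.5387 -0.1625  0.2281]
wrist z0.145 32 [ 0.5393 -0.1626  0.1448] [0.0034 0.0087 0.0077]
wrist z0.153 35 [ 0.5394 -0.1626  0.1527] [0.0031 0.0085 0.0074]
wrist z0.161 8 [ 0.54   -0.1632  0.1584] [0.0007 0.0045 0.004 ]
wrist z0.193 50 [ 0.5475 -0.1599  0.1934] [0.0109 0.0266 0.0028]
```

>>> apply_moves(plan=[-1.9,-20,0,0,-1.9,-36,0,0,-1.9,-45,0,0,-1.9,-48,0,0,-1.9,-48,0,0,-1.9,-45,0,0,-2,-40,0,0,-2,-28,0,0,0,0,20,0,0,0,20,0,0,0,0,0,0,0,0,0])

```text
time_s: 15.85
ee_pos: [0.4992, 0.1453, 0.1449]
eef_rot: [3.141, 0.001, 0.065]
force: [1.2, 1.3, -0.3]
grip_width: 0.0193
grip_force: 25.0
```

```bash
python3 pin.py
python3 - <<'E'
from h import *
for n in("scene","wrist","top"):
    w=cam(n);P=cloud(w)
    ex=np.array([.998,.065,0]);ey=np.array([-.065,.998,0]);o=np.array([.593,.1525,0])
    Q=np.stack([(P-o)@ex,(P-o)@ey,P[...,2]],-1)
    k=(abs(Q[...,1])<.025)&(Q[...,0]<-.078)&(Q[...,0]>-.12)&(abs(Q[...,2]-.073)<.006);q=Q[k]
    if len(q)<4:continue
    fr=q[q[:,0]<-.1045];l=q[(q[:,1]>0.006)&(q[:,0]>-.102)];r=q[(q[:,1]<-.006)&(q[:,0]>-.102)]
    print(n,len(q),"front",fr[:,0].min(),fr[:,0].max(),"L",l[:,1].min(),l[:,1].max(),np.median(l[:,1]),"R",r[:,1].min(),r[:,1].max(),np.median(r[:,1]))
    e=monitor.get_obs()["ee_pos"]-o;print("tcp case",e@ex,e@ey)
E
```

```text
[0.49924616 0.1453498  0.14494987] 0.01930916985800119
scene red 83 [0.4887 0.134  0.0368] [0.5239 0.1629 0.3347] [0.4951 0.1443 0.1758]
scene z0.065 15 [0.5228 0.1497 0.0655] [0.0372 0.0376 0.0075]
scene z0.073 83 [0.505  0.1442 0.0733] [0.0447 0.0365 0.0072]
scene z0.081 22 [0.5234 0.1469 0.0814] [0.0043 0.032  0.0077]
scene z0.089 27 [0.5231 0.1467 0.0891] [0.0044 0.0325 0.0077]
scene z0.097 30 [0.5201 0.1444 0.0971] [0.0287 0.0277 0.0075]
scene z0.105 37 [0.5157 0.1459 0.1048] [0.0318 0.0305 0.0079]
scene z0.113 38 [0.5153 0.1452 0.1128] [0.0319 0.0327 0.0075]
scene z0.121 31 [0.5124 0.1437 0.1195] [0.0347 0.0315 0.0067]
scene z0.129 12 [0.498  0.1428 0.1291] [0.0069 0.0075 0.0074]
scene z0.137 13 [0.4978 0.1416 0.1379] [0.01   0.0073 0.0077]
scene z0.145 8 [0.4968 0.1423 0.1451] [0.0045 0.0051 0.006 ]
scene z0.153 7 [0.4905 0.1378 0.1537] [0.0096 0.0118 0.0059]
wrist red 1367 [0.4923 0.1355 0.1614] [0.5111 0.1561 0.2196] [0.5039 0.1456 0.1894]
wrist z0.073 371 [0.5002 0.145  0.0735] [0.0288 0.0304 0.0065]
wrist z0.105 28 [0.5045 0.1457 0.1057] [0.0035 0.0087 0.007 ]
wrist z0.113 85 [0.5178 0.1471 0.1147] [0.0267 0.0332 0.0076]
wrist z0.121 287 [0.524  0.1465 0.1184] [0.025  0.0346 0.0048]
wrist z0.153 21 [0.5125 0.1472 0.1542] [0.0077 0.0256 0.0018]
scene 59 front -0.11038785526638466 -0.1048892649957589 L 0.0068504954262156295 0.013100437417280956 0.009384673418917189 R -0.01695929667241164 -0.011088717474986682 -0.014422247060494602
tcp case -0.09358187580944724 -0.0010668180279766687
wrist 368 front -0.10593889656035609 -0.10456384028846749 L 0.006365691840897868 0.013600981548264748 0.01068177377629942 R -0.01605292592560812 -0.008903105157068252 -0.01315174346774774
tcp case -0.09364158843589343 -0.0010516642693815003
```

Aligned with the loop to within about 1 mm. Lowering.

>>> apply_moves(plan=[0,0,8,0,0,0,8,0,0,0,8,0,0,0,8,0,0,0,8,0,0,0,8,0,0,0,8,0,0,0,8,0,0,0,6,0,0,0,0,0])

```text
time_s: 17.15
ee_pos: [0.4989, 0.1454, 0.074]
eef_rot: [3.141, 0.001, 0.065]
force: [0.2, -0.5, -0.7]
grip_width: 0.0198
grip_force: 25.0
```

>>> apply_moves(plan=[0,0,2,0,0,0,2,0,0,0,1,0,0,0,1,0,0,0,0,0])

```text
time_s: 17.65
ee_pos: [0.4993, 0.1454, 0.0688]
eef_rot: [3.142, 0.0, 0.065]
force: [-0.5, 0.2, -0.8]
grip_width: 0.0192
grip_force: 25.0
```

>>> apply_moves(plan=[0,0,1,0,0,0,0.5,0,0,0,0,0,0,0,0,0])

```text
time_s: 18.05
ee_pos: [0.4993, 0.1454, 0.0673]
eef_rot: [-3.142, 0.0, 0.065]
force: [-0.3, -0.7, -0.6]
grip_width: 0.0194
grip_force: 25.0
```

```bash
python3 pin.py | grep -E "red|\["
```

```text
[0.49928575 0.14544722 0.06734429] 0.019446299310388826
scene red 79 [0.4747 0.1284 0.0379] [0.5236 0.157  0.2868] [0.4943 0.1447 0.1044]
scene z-0.005 14 [ 0.4947  0.1409 -0.0008] [0.0372 0.0512 0.0005]
scene z0.003 213 [0.4996 0.1457 0.001 ] [0.0577 0.0581 0.0041]
scene z0.019 3 [0.4982 0.1436 0.0214] [0.0049 0.002  0.0036]
scene z0.027 11 [0.4975 0.1434 0.028 ] [0.0058 0.0081 0.0065]
scene z0.035 11 [0.4999 0.1429 0.0357] [0.0319 0.0175 0.0053]
scene z0.043 33 [0.515  0.1453 0.0437] [0.0318 0.032  0.0074]
scene z0.051 23 [0.5128 0.1427 0.05  ] [0.03   0.0308 0.0071]
scene z0.059 16 [0.5061 0.1402 0.0589] [0.0361 0.0203 0.0066]
scene z0.067 17 [0.5137 0.1405 0.0687] [0.0435 0.0249 0.0076]
scene z0.075 57 [0.5028 0.1385 0.0742] [0.0449 0.0301 0.0056]
wrist red 1368 [0.4916 0.135  0.0827] [0.5162 0.1578 0.2063] [0.5036 0.1457 0.1114]
wrist z0.003 20 [4.803e-01 1.441e-01 2.000e-04] [0.0066 0.0471 0.0017]
wrist z0.075 27 [0.5067 0.1428 0.0733] [0.01   0.0295 0.0053]
```

>>> apply_moves(plan=[0,0,1,0,0,0,0.5,0,0,0,0,0])

```text
time_s: 18.5
ee_pos: [0.4997, 0.1455, 0.0667]
eef_rot: [-3.141, -0.001, 0.065]
force: [-3.6, -1.1, 10.3]
grip_width: 0.0195
grip_force: 25.0
```

>>> apply_moves(plan=[0,0,0,0,0,0,0,0,0,0,0,0,0,0,0,0,0,0,0,0,0,0,0,0], hand=0)

```text
time_s: 19.1
ee_pos: [0.4993, 0.1454, 0.0658]
eef_rot: [3.142, 0.0, 0.065]
force: [-0.0, -0.2, -0.8]
grip_width: 0.0469
grip_force: 0.0
```

>>> apply_moves(plan=[0,0,-10,0,0,0,-20,0,0,0,-30,0,0,0,-40,0,0,0,-40,0,0,0,-20,0,0,0,0,0,0,0,0,0])

```text
time_s: 19.9
ee_pos: [0.4991, 0.1454, 0.2258]
eef_rot: [-3.142, -0.0, 0.065]
force: [-0.1, -0.2, -0.0]
grip_width: 0.0471
grip_force: 0.0
```

Run:
```python
from h import *
ex=np.array([.998,.065,0]);ey=np.array([-.065,.998,0]);o=np.array([.593,.1525,0])
for n in("scene","wrist"):
    w=cam(n);P=cloud(w);hsv=cv2.cvtColor(w["image"],cv2.COLOR_RGB2HSV)
    Q=np.stack([(P-o)@ex,(P-o)@ey,P[...,2]],-1)
    k=(abs(Q[...,0]+.093)<.03)&(abs(Q[...,1])<.03)&(Q[...,2]<.14)&(Q[...,2]>.075)&((hsv[...,0]<6)|(hsv[...,0]>174))&(hsv[...,1]>130)
    q=Q[k];print(n,len(q),q.min(0).round(4),q.max(0).round(4))
    for z in(.083,.091,.099,.107,.113):
        s=q[abs(q[:,2]-z)<.005]
        if len(s)>3:print(z,s.mean(0).round(4))
    for nm,lo,hi in(("R",-.038,-.018),("L",.018,.038)):
        s=Q[(Q[...,1]>lo)&(Q[...,1]<hi)&(abs(Q[...,0]+.075)<.02)&(Q[...,2]>.04)&(Q[...,2]<.112)&(hsv[...,1]<80)]
        if len(s)>20:print("hasp",nm,np.polyfit(s[:,2],s[:,0],1)[0])
    s=Q[(abs(Q[...,1])>.05)&(abs(Q[...,1])<.09)&(abs(Q[...,0])<.055)&(abs(Q[...,2]-.12)<.02)]
    if len(s)>20:print("lid",np.polyfit(s[:,0],s[:,2],1))
```

```text
scene 108 [-0.1058 -0.0112  0.0825] [-0.0851  0.0074  0.1166]
0.083 [-0.0998 -0.0055  0.0854]
0.091 [-0.0992 -0.005   0.0914]
0.099 [-0.1002 -0.0056  0.0993]
0.107 [-0.0993 -0.0063  0.107 ]
0.113 [-0.0962 -0.0032  0.1137]
hasp R 0.010732719743894196
lid [-0.00101291  0.11590649]
wrist 284 [-0.1013 -0.0098  0.107 ] [-0.0825  0.0083  0.1175]
0.107 [-0.0842 -0.0004  0.1092]
0.113 [-0.0913 -0.0011  0.1147]
lid [-0.00023111  0.11521224]
```

The pin stands upright and seated: its top is at z≈0.116 and its axis is within about 2 mm of the loop point. The hasp is flat and the lid is shut.

```bash
python3 -c "
from station import ctrl
print(ctrl.hand_in())"
```

```text
the job is handed in; nothing more can be done
None
```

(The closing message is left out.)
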